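# Set the heater timer of the vacuum former to 47 seconds

### The job

The next plastic sheet for the vacuum former is to be heated for 47 seconds: turn the two thumbwheels of the grey timer console so that 4 stands squarely in the left window (tens) and 7 in the right window (units). Only when both numbers are right, press the green load button all the way down and let it come up again. Leave the things lying around the console where they are.

Things in the scene. Friction and masses are not known exactly. Their poses are not given: they have to be found in the camera images.
- timer_console: grey desk console, fixed to the bench, 220 mm wide (y), aluminium top panel 66 mm above the bench. Origin on the bench under the wheels' axle line, mid-width; x points away from the operator, y to the operator's left, z up. At the bench it reaches 98 mm in front of the origin (-x) and 78 mm behind it
- tens_window (a point): middle of the left (tens) window, 16 x 22 mm, black frame with red ticks at mid height, in the thin sloping hood (top edge 107 mm above the bench, 39 mm in front of the axle line) in front of the wheels; faces the operator, 30 deg upward. The number between the ticks is the set one
- units_window (a point): middle of the right (units) window, the same, 70 mm to the right
- tens_wheel_axle (a point): centre of the left (tens) thumbwheel, at the level of the top panel. Wheel 100 mm across, 22 mm wide, white edge with numbers between knurled black flanges; its upper half stands free above the panel behind the hood and can be pinched by its flat side faces. Axle level, along the console's y; 48 mm between the two wheels' faces
- units_wheel_axle (a point): centre of the right (units) thumbwheel, the same, on the same axle line, 70 mm to the right (console -y)
- tens_wheel (a joint): angle (rad) of the left (tens) thumbwheel about its axle. Number shown = value / 0.628: 36 deg a number, 0 shown at 0.0, 9 at 5.65, stops just beyond both (no way round from 9 to 0). It grows as the wheel's top is turned away from the operator (console +x). Click stops: up to about 0.2 N m between two numbers, then it drops into the nearer one.
- units_wheel (a joint): angle (rad) of the right (units) thumbwheel about its axle. Number shown = value / 0.628: 36 deg a number, 0 shown at 0.0, 9 at 5.65, stops just beyond both (no way round from 9 to 0). It grows as the wheel's top is turned away from the operator (console +x). Click stops: up to about 0.2 N m between two numbers, then it drops into the nearer one.
- load_button_top (a point): centre of the top face of the green round load button (34 mm across) on the top panel to the right of the units wheel; it is pressed straight down
- load_button (a joint): travel of the load button: 0 up, 0.006 m fully down, which takes about 5 N; it springs back by itself
- formed_face: black vacuum-formed face shell, 122x179x68 mm, lying left of the console; origin at the centre of its underside; to be left alone
- paint_bottle: green paint bottle, 36 mm across, 101 mm high, standing right of the console; origin at the centre of its underside; to be left alone
- sanding_pad: sanding block, 62x96x28 mm, lying behind the console; origin at the centre of its underside; to be left alone

How it is judged:
On the way, in this order (a step that is already met when the one before it is completed fails the run):
1. both windows show the code: tens wheel on 4, units wheel on 7, each number within 0.15 rad (about a quarter of a step) of the middle of its window (value of joint tens_wheel between 2.3633 and 2.6633 rad and value of joint units_wheel between 4.2482 and 4.5482 rad), for 0.3 s.
2. the load button is pressed at least 4.5 mm down while the windows show 4 and 7 (all of step 1 and value of joint load_button above 0.0045 m), for 0.05 s.
At the end, for the whole second after the job is handed in: The tens wheel stands on 4 and the units wheel on 7 (each within 0.15 rad, a quarter of a step), both at rest, and the load button, having been pressed, is up again (less than 1.5 mm down) (all of step 1 and value of joint load_button below 0.0015 m and velocity of joint tens_wheel between -0.1 and 0.1 rad/s and velocity of joint units_wheel between -0.1 and 0.1 rad/s); the robot touches nothing.
It fails at once if the load button is pressed (more than 3 mm) while the windows do not show 4 and 7 (value of joint load_button above 0.003 m and not (value of joint tens_wheel between 2.3633 and 2.6633 rad and value of joint units_wheel between 4.2482 and 4.5482 rad)).
It fails at once if one of the things lying around (formed face shell, paint bottle, sanding block) is moved more than 30 mm (distance of any of formed_face, paint_bottle, sanding_pad from where it was at the start of the episode above 0.03 m).
It also fails if it takes over 67 s, if anything falls off the work surface, if the arm or the gripper's body presses on something with over 40 N, if the wrist force passes 120 N, or if a joint passes its speed limit or range.

### The arm

A 6-joint arm with a two-finger parallel gripper is mounted at the origin on a cart in front of the work surface, level with it; the furniture and walls round the work are solid. World frame = base frame: x ahead of the robot, y to its left, z up, the work surface at z = 0. Lengths are in m, angles in rad, forces in N, time in s.
With the tool pointing down it reaches from about 0.375 to 0.9 m from the base axis. Payload 3.1 kg.
Tool frame: the origin (TCP) lies between the finger pads; the fingertips stand 11 mm ahead of it and the grasp point (between the pads) lies 8 mm behind it; z points along the fingers, y is the direction in which the jaws open and shut (so a half turn about z gives the same grasp; the last joint's range is limited). The gripper opens to 85 mm and grips with 20 to 120 N. Pads are 22 mm wide; open, the fingers measure 114 mm over their backs; the gripper's body (76 mm by 85 mm) begins 54 mm behind the grasp point. The pads swing forward as they close: fully open they stand 13 mm farther back than shut.
Start: joints at [1.113, 0.527, 1.433, -0, 1.181, -0.178], TCP at [0.172, 0.601, 0.242] pointing down, gripper open.
Joint ranges: [-3.08, 3.08], [-0.75, 2.2], [0.22, 2.44], [-1.43, 4.57], [0, 2.65], [-2.85, 2.85]. Speed limits (rad/s): [2.79, 2.79, 3.14, 3.14, 3.14, 3.14].

### API

Orientations are given as a unit quaternion [x, y, z, w].
In Python, from station import manip gives the robot as it stands. The module is installed in compiled form; this text tells all that it offers.
- The arm moves only by the tool arm_command, never from a script. Its argument "rows" is a list of rows, each a list of 3 entries, a list of its own where there are three numbers: the shift along the world's x, y, z in mm, then the turn about the world's z in rad, then the closure, from -1 (fully open) to 1 (shut), so that 0 is half open. A call has 1 to 12 rows; each row shifts and turns the commanded pose from where the row before left it; what a row does not reach is not made up. A row lasts 1/8 s, in which the tool goes at most 62.5 mm and 10.7 degrees, less where a joint would pass 70% of its speed; a pose out of reach is approached as far as the arm can. A call with a gripper value outside its range is refused whole. The fingers move at their own pace and stop on an object; "squeeze" is the grip in N (left out, the last holds). Time passes only in rows, so rows that do not move let the fingers close. It gives the time, the measured TCP pose, the force and the opening at its end, in the units of the state.
- manip.sense(): the state, without advancing time (a new reading comes with each control period).
- manip.snapshot(name): name is "scene" or "top" or "wrist"; returns the picture (480x640x3 uint8, blue, green, red); there is no depth.
- manip.get_calibration(name): a dict with "fovy" (degrees; the focal length in pixels is half the picture's height over the tangent of half this angle, whatever the lens; pixels are square), "cx", "cy" (the principal point, pixels), "R" (3x3) and "t" (3): a world point X has camera coordinates R X + t. Camera axes: x right, y down, z forward; pixel columns grow to the right and rows downward; lengths in m; the calibration is good to about 2 mm. A picture is of the moment at which its call begins: read the wrist's pose just before it. get_calibration takes no time and is no camera call; for the wrist camera it gives the pose at the moment of the call.
- manip.sign_off(): hands the job in, once; it reports no verdict.
The state is a dict: "t": time; "q": joint angles; "qd": joint speeds; "tau": joint torques, N m; "tcp_pos": TCP position; "tool_rot": TCP orientation; "force": force on the tool from outside, world axes, zero at the start; "ft_torque": the same for the moment, N m; "finger_gap": opening from 0.0 (shut) to 1.0 (fully open).
Only numpy, scipy, OpenCV 4.12 (cv2) and the standard library are available. Lean on these libraries where they do the work, as an engineer would, in place of code of your own. Each camera call takes 0.05 s, during which the arm holds its last target.

## Working session

There is one attempt and no reset: what is moved stays moved. The work goes in short steps, Python scripts to look and compute and a tool call to move; the robot and the scene stay as the last step left them, time stands still between calls to the robot, and variables do not carry over. Pictures are saved under pics/ and viewed, and the job is handed in when it is done.

Besides the shell and the picture viewer there is one more tool, called after "Request:" in YAML: its name, and indented under it one key for each argument. arm_command: Moves the arm, as the interface text tells. Its arguments: {"type":"object","properties":{"rows":{"type":"array","items":{"type":"array"}},"squeeze":{"type":"number"}},"required":["rows"]}

```bash
mkdir -p pics
python3 - <<'E'
from station import manip
import cv2,numpy as np
s=manip.sense();print(s)
for n in ["scene","top","wrist"]:
    c=manip.get_calibration(n);print(n,c)
    cv2.imwrite(f"pics/{n}0.png",manip.snapshot(n))
E
```

```text
{'t': 0.0, 'q': array([ 1.11349170e+00,  5.28480150e-01,  1.43392733e+00, -1.73691831e-05,
        1.18141107e+00, -1.78470511e-01]), 'qd': array([ 0.00074357,  0.00075131, -0.00074486,  0.00045821,  0.00066133,
        0.00076609]), 'tau': array([ 8.92824773e-04, -4.42341113e+01, -1.78028011e+01, -1.58226239e-04,
        8.11021077e-03,  2.58971852e-06]), 'tcp_pos': array([0.17166161, 0.60022489, 0.24131706]), 'tool_rot': array([ 1.38962495e-01,  9.90297019e-01, -1.05969833e-03, -3.40235767e-04]), 'force': array([-0.33175985, -0.73966207, -0.30001883]), 'ft_torque': array([-0.00255404, -0.04620762,  0.02384725]), 'finger_gap': 1.0004871549436625}
scene {'fovy': 56.736372409361195, 'cx': 323.7414891071011, 'cy': 228.2237884103416, 'R': array([[ 0.55311989, -0.83306673,  0.00762954],
       [-0.56576271, -0.38233255, -0.73057127],
       [ 0.61153164,  0.39977699, -0.68279383]]), 't': array([-0.22740208,  0.45976417,  0.5960626 ])}
top {'fovy': 43.80611259651998, 'cx': 323.3925638733245, 'cy': 236.41746384688096, 'R': array([[ 7.04033812e-04, -9.99861172e-01,  1.66475512e-02],
       [-9.94704960e-01, -2.41106860e-03, -1.02743517e-01],
       [ 1.02769391e-01, -1.64870668e-02, -9.94568564e-01]]), 't': array([0.13451866, 0.62581552, 1.42821706])}
wrist {'fovy': 70.61933473194851, 'cx': 317.63295116061175, 'cy': 236.13551264195624, 'R': array([[ 0.27591556,  0.96118095, -0.00133563],
       [ 0.92186853, -0.26423672,  0.28343848],
       [ 0.27208274, -0.07943636, -0.95898949]]), 't': array([-0.62512959, -0.0372084 ,  0.37896115])}
```

View pics/scene0.png

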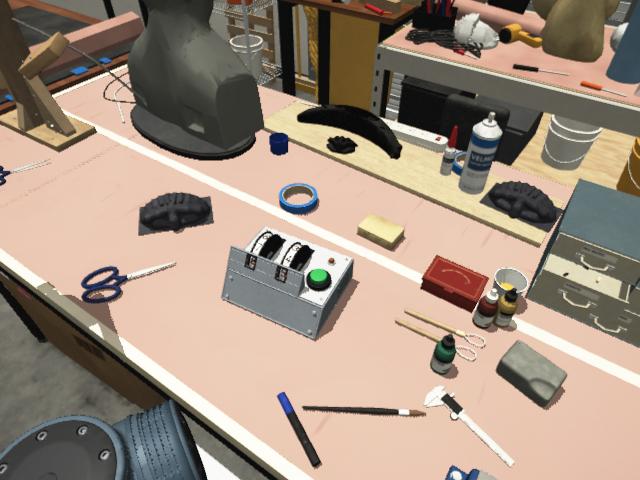

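View pics/top0.png

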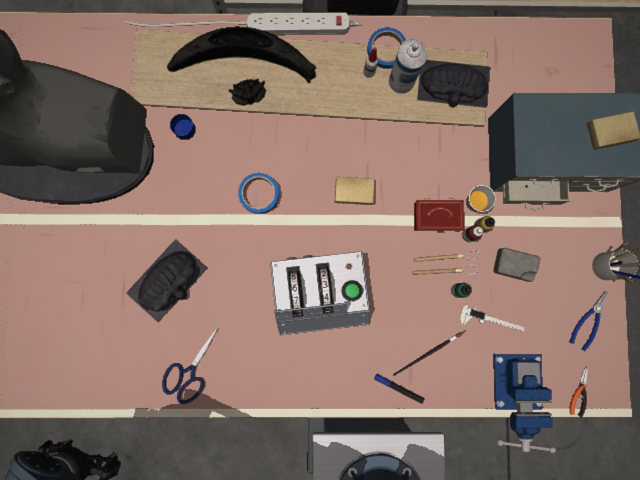

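View pics/wrist0.png

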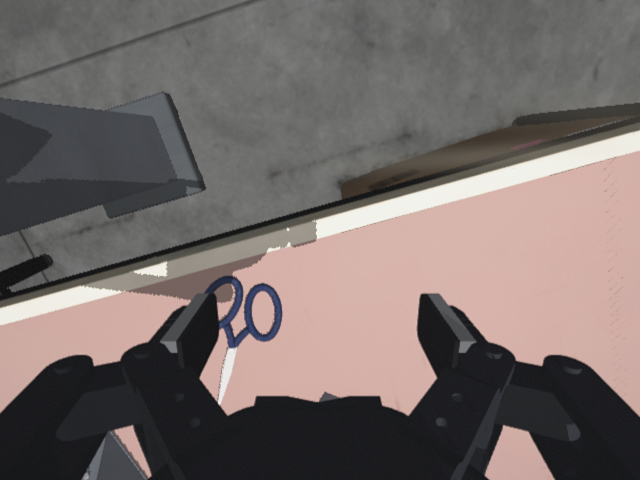

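The scene view shows the console near (290,280), with the hood facing the robot. In the top view it's near (320,290), slightly rotated. I'll zoom in on both.

Run:
```python
import cv2,numpy as np
a=cv2.imread("pics/scene0.png")[215:340,210:370];cv2.imwrite("pics/sz.png",cv2.resize(a,None,fx=5,fy=5,interpolation=cv2.INTER_CUBIC)[:600,:800])
a=cv2.imread("pics/top0.png")[240:340,262:382];cv2.imwrite("pics/tz.png",cv2.resize(a,None,fx=6,fy=6,interpolation=cv2.INTER_CUBIC))
```

```text
(no output)
```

View pics/sz.png

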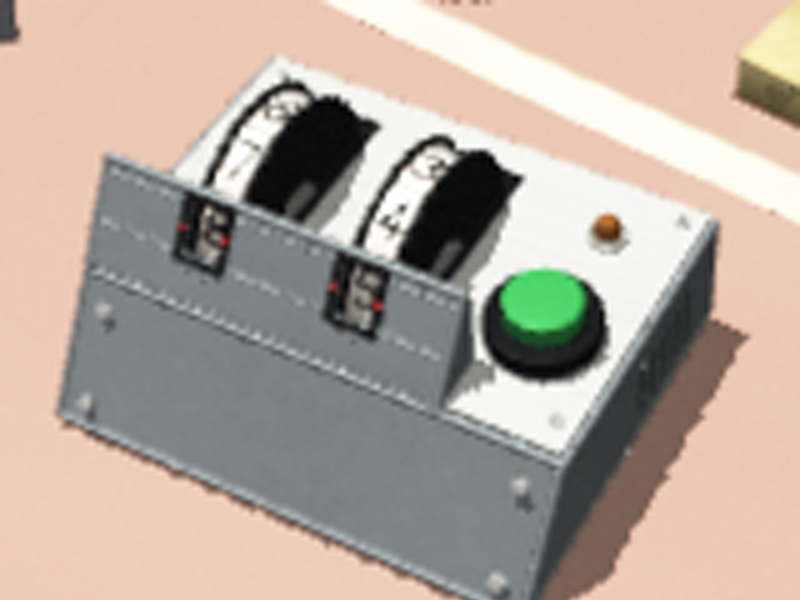

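View pics/tz.png

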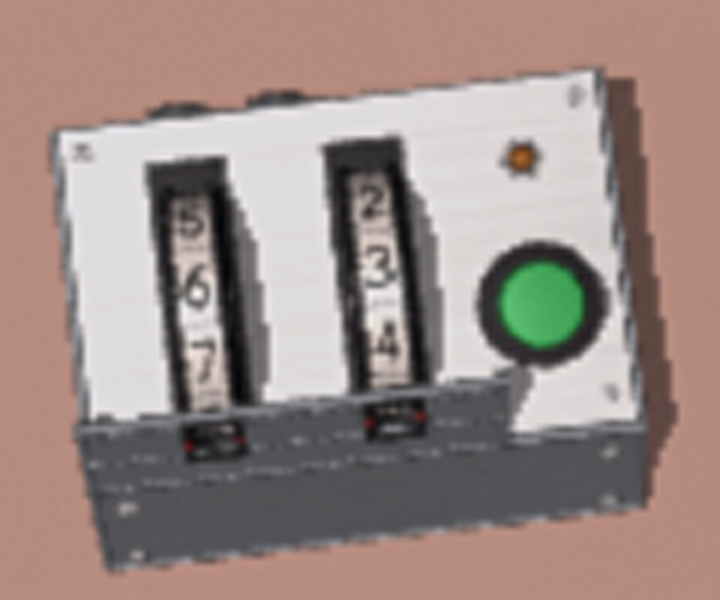

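```bash
cat > h.py <<'E'
import numpy as np,cv2
from scipy.optimize import least_squares
def K(c):
    f=240/np.tan(np.radians(c['fovy'])/2);return f,c['cx'],c['cy']
def proj(c,X):
    f,cx,cy=K(c);p=np.atleast_2d(X)@c['R'].T+c['t'];return np.c_[f*p[:,0]/p[:,2]+cx,f*p[:,1]/p[:,2]+cy]
def ray(c,uv,z):
    f,cx,cy=K(c);d=c['R'].T@np.array([(uv[0]-cx)/f,(uv[1]-cy)/f,1]);o=-c['R'].T@c['t'];return o+d*(z-o[2])/d[2]
def W(p,X):
    x,y,a=p;X=np.atleast_2d(X);return np.c_[x+np.cos(a)*X[:,0]-np.sin(a)*X[:,1],y+np.sin(a)*X[:,0]+np.cos(a)*X[:,1],X[:,2]]
E
python3 - <<'E'
from h import *
from station import manip
T=manip.get_calibration("top");S=manip.get_calibration("scene")
t=lambda u,v:(262+u/6-.5+.08,240+v/6-.5+.08)
s=lambda u,v:(210+u/5-.4,215+v/5-.4)
m=1e-3
obs=[(T,t(55,132),(.078,.110,.066)),(T,t(602,70),(.078,-.110,.066)),(T,t(112,570),(-.098,.110,0)),(T,t(643,505),(-.098,-.110,0)),
(S,s(275,60),(.078,.110,.066)),(S,s(717,222),(.078,-.110,.066)),(S,s(62,413),(-.098,.110,0))]
f=lambda p:np.concatenate([(proj(c,W(p,X))-uv).ravel() for c,uv,X in obs])
r=least_squares(f,[.5,0,.1]);p=r.x;print(p,f(p).reshape(-1,2).round(1))
def inv(P):
    d=P[:2]-p[:2];a=p[2];return np.r_[np.cos(a)*d[0]+np.sin(a)*d[1],-np.sin(a)*d[0]+np.cos(a)*d[1]]*1000
print('wheels top centre strip',inv(ray(T,t(200,285),.116)),inv(ray(T,t(382,270),.116)))
print('btn',inv(ray(T,t(542,305),.080)),ray(T,t(542,305),.08),inv(ray(S,s(543,295),.08)))
for q in [(.0,.0525,.116),(0,-.0175,.116)]:print(W(p,q))
E
```

```text
[0.49723667 0.1433198  0.11096487] [[-0.1 -0.4]
 [ 0.7 -0.1]
 [-0.5 -0.5]
 [-0.   0.3]
 [-0.2 -1.3]
 [ 0.6 -0.5]
 [-0.8  1.8]]
wheels top centre strip [ 9.76788414 57.71486767] [  7.83022389 -11.66664342]
btn [-11.8364538  -73.05734089] [0.49356319 0.06940104 0.08      ] [ -3.75418687 -69.65090028]
[[0.49142296 0.19549691 0.116     ]]
[[0.49917457 0.12592743 0.116     ]]
```

Request:
arm_command:
  rows:
    - [[23,-43,2],0.0375,-1]
    - [[23,-43,2],0.0375,-1]
    - [[23,-43,2],0.0375,-1]
    - [[23,-43,2],0.0375,-1]
    - [[23,-44,2],0.0375,-1]
    - [[23,-44,2],0.0375,-1]
    - [[23,-44,2],0.0375,-1]
    - [[23,-44,2],0.0375,-1]
    - [[23,-44,2],0.0375,-1]
    - [[23,-43,2],0.0375,-1]
    - [[0,0,0],0,-1]
    - [[0,0,0],0,-1]

```text
t: 1.65
tcp_pos: [0.4014, 0.1659, 0.2621]
tool_rot: [-0.048, 0.999, 0.0, -0.001]
force: [0.1, 0.4, -0.3]
finger_gap: 1.001
```

Run:
```python
from h import *
from station import manip
import pickle
s=manip.sense();c=manip.get_calibration("wrist");im=manip.snapshot("wrist");cv2.imwrite("pics/w1.png",im);pickle.dump(c,open("w1.pkl","wb"))
print(s['t'],s['tcp_pos'],s['tool_rot'],s['force'])
p=[0.49723667,0.1433198,0.11096487]
print(proj(c,W(p,[(.078,.11,.066),(.078,-.11,.066),(0,.055,.116),(0,-.015,.116),(-.039,.055,.107),(0,.055,.066)])))
```

```text
1.65 [0.40142336 0.16593961 0.26208268] [-4.75300450e-02  9.98869620e-01  1.90238734e-04 -5.83660899e-04] [ 0.12234517  0.36328374 -0.27492402]
[[387.51590643 358.00849011]
 [192.89940365 360.91636495]
 [342.18427922 320.45521847]
 [266.37260536 321.61862445]
 [341.65616261 277.47891168]
 [338.8649157  295.95065894]]
```

View pics/w1.png

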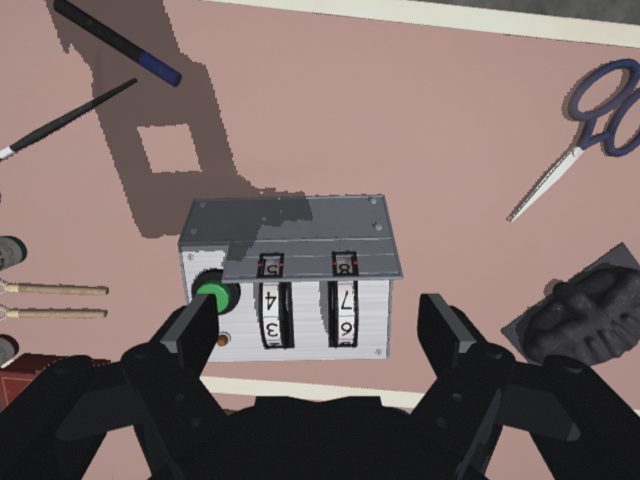

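The windows read 8 (tens, near (345,264)) and 5 (units, near (271,265)), both upside down in this view. I'll zoom to refine the pose.

Run:
```python
import cv2,numpy as np
a=cv2.imread("pics/w1.png")[185:370,170:410];cv2.imwrite("pics/wz.png",cv2.resize(a,None,fx=3.25,fy=3.25,interpolation=cv2.INTER_CUBIC)[:600,:800])
```

```text
(no output)
```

View pics/wz.png

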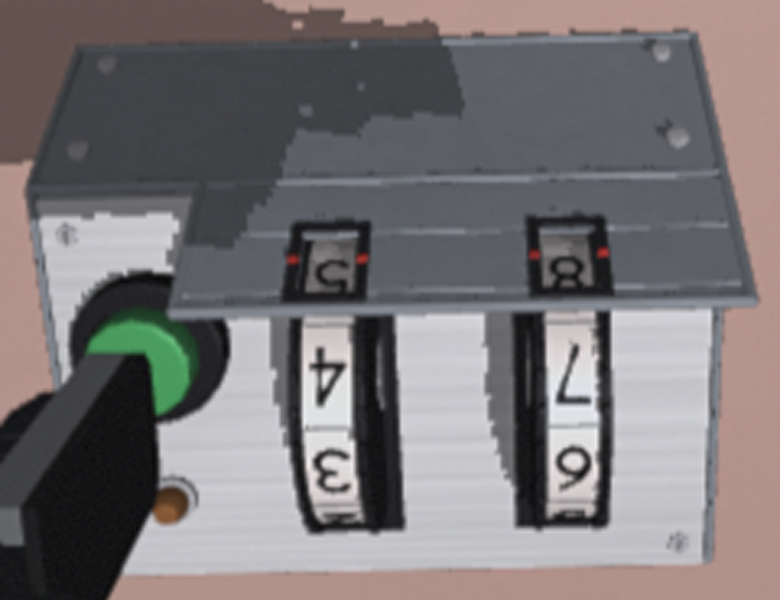

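```bash
cat > fit.py <<'E'
from h import *
from station import manip
import pickle
T=manip.get_calibration("top");S=manip.get_calibration("scene");Wc=pickle.load(open("w1.pkl","rb"))
t=lambda u,v:(262+u/6-.42,240+v/6-.42)
s=lambda u,v:(210+u/5-.4,215+v/5-.4)
w=lambda u,v:(170+u/3.25-.35,185+v/3.25-.35)
obs=[(T,t(55,132),(.078,.110,.066)),(T,t(602,70),(.078,-.110,.066)),(T,t(112,570),(-.098,.110,0)),(T,t(643,505),(-.098,-.110,0)),
(S,s(275,60),(.078,.110,.066)),(S,s(717,222),(.078,-.110,.066)),(S,s(62,413),(-.098,.110,0)),
(Wc,w(712,562),(.078,.110,.066)),(Wc,w(692,34),(-.098,.11,0)),(Wc,w(80,47),(-.098,-.11,0))]
dg=[]
for k,(a,b) in enumerate([((192,222),(372,203)),((198,287),(380,267)),((205,360),(388,345))]):
    th=np.radians(138-36*k);dg+=[(T,t(*a),th,0),(T,t(*b),th,1)]
for k,(a,b) in enumerate([((575,468),(331,470)),((572,376),(327,377))]):
    th=np.radians(102-36*k);dg+=[(Wc,w(*a),th,0),(Wc,w(*b),th,1)]
def f(p):
    o=[(proj(c,W(p[:3],X))-uv).ravel() for c,uv,X in obs]
    o+=[(proj(c,W(p[:3],(.05*np.cos(th),p[3]-.07*i,.066+.05*np.sin(th))))-uv).ravel() for c,uv,th,i in dg]
    return np.concatenate(o)
r=least_squares(f,[.5,.14,.11,.05],loss='soft_l1');p=r.x;print(p);print(f(p).reshape(-1,2).round(1).tolist())
np.save("p.npy",p)
print('axles',W(p,[(0,p[3],.066),(0,p[3]-.07,.066)]))
print('btn',[ray(T,t(542,305),.08)])
E
python3 fit.py
```

```text
[0.49890996 0.14385679 0.11515205 0.0586821 ]
[[-0.5, -0.9], [0.3, -1.0], [-0.5, -1.0], [-0.1, -0.6], [-0.1, -1.8], [0.7, -1.3], [-0.4, 1.4], [-0.7, 1.4], [-0.1, -0.6], [0.5, -0.7], [3.1, 30.4], [3.4, 30.1], [0.7, 7.9], [0.8, 7.7], [-1.9, -17.6], [-2.1, -18.6], [-0.1, -17.5], [-1.2, -16.7], [0.4, 38.0], [2.4, 39.1]]Traceback (most recent call last):
  File "fit.py", line 22, in <module>
    print('axles',W(p,[(0,p[3],.066),(0,p[3]-.07,.066)]))
                  ~^^^^^^^^^^^^^^^^^^^^^^^^^^^^^^^^^^^^^
  File "h.py", line 10, in W
    x,y,a=p;X=np.atleast_2d(X);return np.c_[x+np.cos(a)*X[:,0]-np.sin(a)*X[:,1],y+np.sin(a)*X[:,0]+np.cos(a)*X[:,1],X[:,2]]
    ^^^^^
ValueError: too many values to unpack (expected 3)
```

```bash
sed -i 's/(\.05\*np\.cos(th)/(-.05*np.cos(th)/; s/W(p,\[/W(p[:3],[/' fit.py; python3 fit.py
```

```text
[0.49748566 0.14363117 0.11591481 0.05865509]
[[-0.4, -0.2], [0.4, -0.4], [-0.4, -0.4], [0.0, -0.0], [-0.5, -1.3], [0.5, -0.8], [-0.7, 1.9], [-0.6, 0.2], [-0.2, -1.9], [0.2, -1.8], [-0.3, -1.1], [-0.2, -1.4], [-0.2, -0.5], [-0.1, -0.7], [0.1, 0.7], [0.1, -0.3], [-0.2, 1.0], [-0.0, 1.9], [0.5, -2.1], [-0.3, -0.9]]
axles [[0.49070188 0.20189265 0.066     ]
 [0.49879776 0.13236239 0.066     ]]
btn [array([0.49356319, 0.06940104, 0.08      ])]
```

Request:
arm_command:
  rows:
    - [[25,-12,-28],0.021,0.15]
    - [[25,-12,-28],0,0.15]
    - [[25,-12,-28],0,0.15]
    - [[0,0,-28],0,0.15]
    - [[0,0,0],0,0.15]
    - [[0,0,0],0,0.15]
  squeeze: 40

```text
t: 2.45
tcp_pos: [0.4767, 0.1309, 0.1509]
tool_rot: [-0.06, 0.998, 0.0, 0.0]
force: [-0.2, 0.7, -0.7]
finger_gap: 0.421
```

```bash
cat > look.py <<'E'
import sys
from h import *
from station import manip
n=sys.argv[1]
s=manip.sense();c=manip.get_calibration("wrist");im=manip.snapshot("wrist")
sc=manip.snapshot("scene")[190:340,190:390];
cv2.imwrite(f"pics/{n}w.png",im);cv2.imwrite(f"pics/{n}s.png",cv2.resize(sc,None,fx=4,fy=4,interpolation=cv2.INTER_CUBIC))
p=np.load("p.npy");a=p[2]
d=s['tcp_pos'][:2]-p[:2];xc=np.cos(a)*d[0]+np.sin(a)*d[1];yc=-np.sin(a)*d[0]+np.cos(a)*d[1]
q=s['tool_rot'];yaw=2*np.arctan2(q[1],q[0])-np.pi/2
print('t',s['t'],'tcp',s['tcp_pos'].round(4),'console x %.1f y-tens %.1f y-units %.1f h %.1f'%(xc*1e3,(yc-p[3])*1e3,(yc-p[3]+.07)*1e3,(s['tcp_pos'][2]-.066)*1e3),'yawerr %.3f'%(yaw-np.pi/2-a),'gap %.1f'%(s['finger_gap']*85),s['force'].round(1))
E
python3 look.py a
```

```text
t 2.45 tcp [0.4767 0.1309 0.1509] console x -22.1 y-tens -68.9 y-units 1.1 h 84.9 yawerr 0.003 gap 35.8 [-0.2  0.7 -0.7]
```

View pics/aw.png

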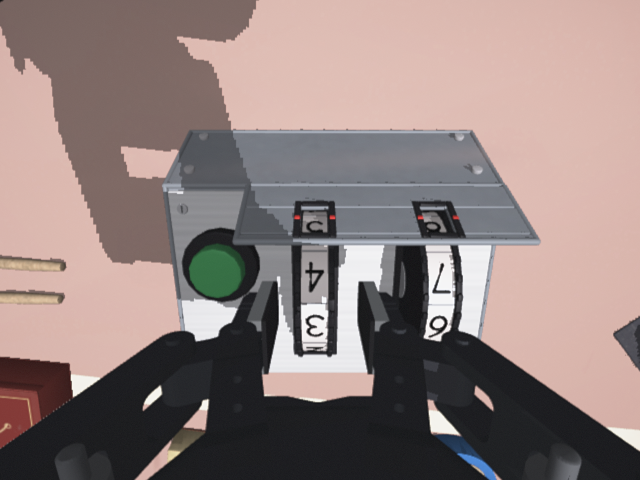

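View pics/as.png

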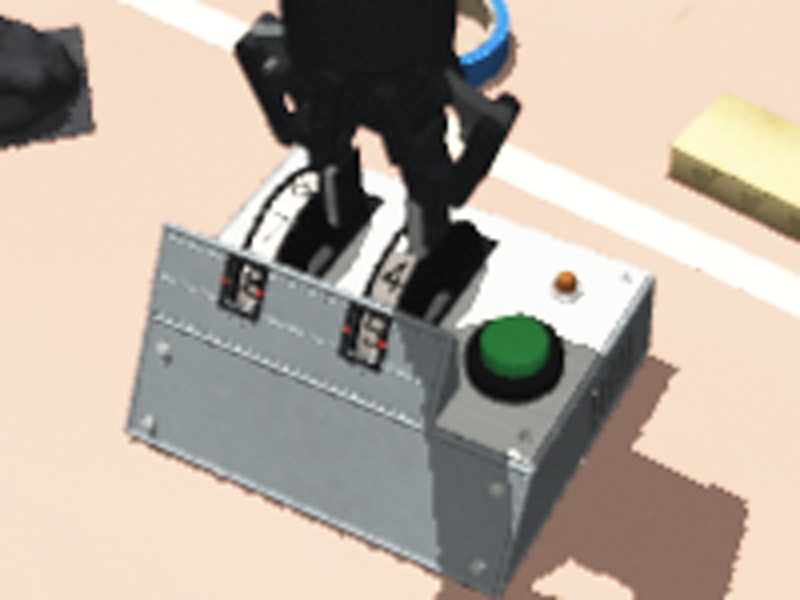

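The wrist view shows the pads at columns 272 and 362, straddling the units wheel at about column 315. The way down is clear.

Request:
arm_command:
  rows:
    - [[0,-1,-20],0,0.15]
    - [[0,0,-20],0,0.15]
    - [[0,0,-15],0,0.15]
    - [[0,0,-7],0,0.15]
    - [[0,0,0],0,0.15]
    - [[0,0,0],0,0.4]
    - [[0,0,0],0,1]
    - [[0,0,0],0,1]
    - [[0,0,0],0,1]
    - [[0,0,0],0,1]
  squeeze: 40

```text
t: 3.8
tcp_pos: [0.4773, 0.129, 0.0889]
tool_rot: [-0.059, 0.998, 0.0, 0.001]
force: [-1.1, 1.5, 6.1]
finger_gap: 0.251
```

```bash
python3 look.py b
```

```text
t 3.8 tcp [0.4773 0.129  0.0889] console x -21.7 y-tens -70.8 y-units -0.8 h 22.9 yawerr 0.001 gap 21.4 [-1.1  1.5  6.1]
```

View pics/bw.png

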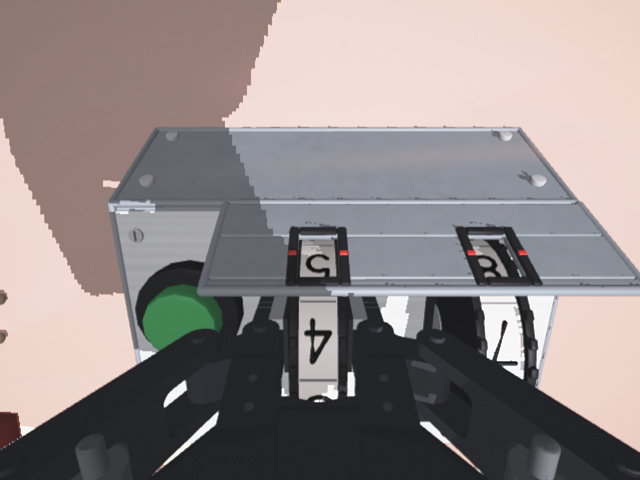

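Request:
arm_command:
  rows:
    - [[5.1,0.6,3.0],0,1]
    - [[5.5,0.6,2.2],0,1]
    - [[5.8,0.7,1.4],0,1]
    - [[5.9,0.7,0.4],0,1]
    - [[5.9,0.7,-0.5],0,1]
    - [[5.7,0.7,-1.5],0,1]
    - [[5.4,0.6,-2.3],0,1]
    - [[5.0,0.6,-3.1],0,1]
    - [[0,0,0],0,1]
    - [[0,0,0],0,1]

```text
t: 5.15
tcp_pos: [0.5159, 0.1336, 0.088]
tool_rot: [-0.059, 0.998, -0.0, -0.006]
force: [-10.5, -2.1, 9.7]
finger_gap: 0.25
```

```bash
python3 look.py c
```

```text
t 5.15 tcp [0.5159 0.1336 0.088 ] console x 17.1 y-tens -70.7 y-units -0.7 h 22.0 yawerr 0.002 gap 21.2 [-10.5  -2.1   9.7]
```

View pics/cw.png

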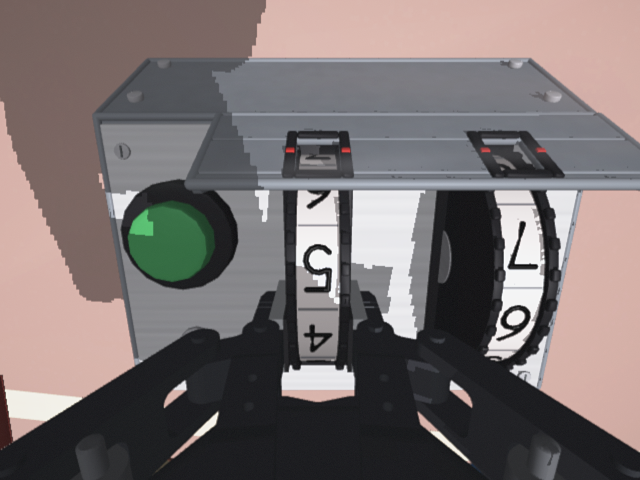

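View pics/cs.png

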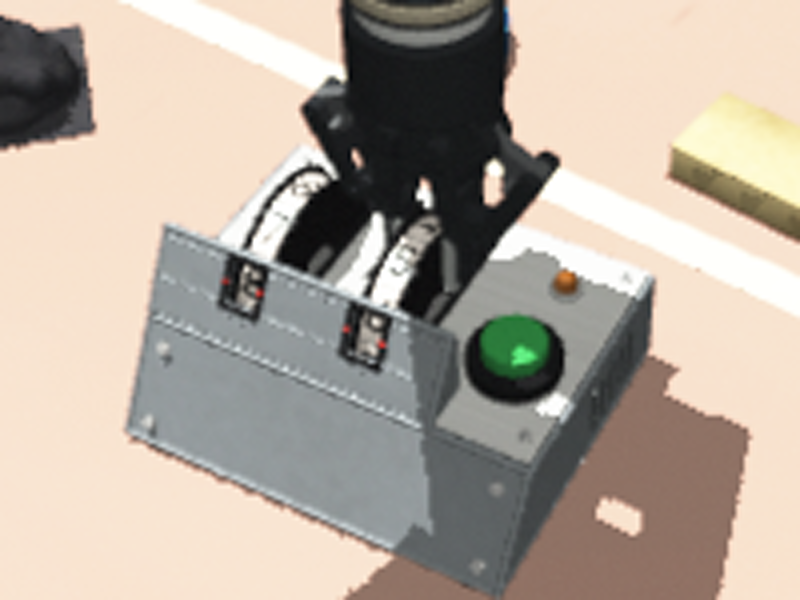

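The wheel is past 6 and close to 7. The measured tool position is about 5 mm short of the command, so I'll push on a little, then release.

Request:
arm_command:
  rows:
    - [[3,0.3,-1.5],0,1]
    - [[3,0.3,-2],0,1]
    - [[0,0,0],0,1]
    - [[0,0,0],0,1]

```text
t: 5.75
tcp_pos: [0.5219, 0.1344, 0.0843]
tool_rot: [-0.059, 0.998, -0.0, -0.006]
force: [-8.9, -0.8, 7.9]
finger_gap: 0.251
```

```bash
python3 look.py d
```

```text
t 5.75 tcp [0.5219 0.1344 0.0843] console x 23.1 y-tens -70.7 y-units -0.7 h 18.3 yawerr 0.002 gap 21.3 [-8.9 -0.8  7.9]
```

View pics/dw.png

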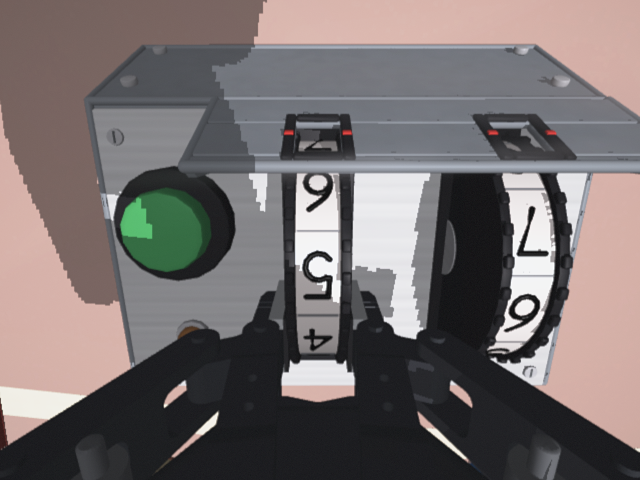

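Request:
arm_command:
  rows:
    - [[0,0,0],0,1]
    - [[0,0,0],0,1]
    - [[3,0.3,-1.5],0,1]
    - [[3,0.3,-1.5],0,1]
    - [[0,0,0],0,1]
    - [[0,0,0],0,1]
  squeeze: 80

```text
t: 6.6
tcp_pos: [0.5258, 0.1348, 0.0812]
tool_rot: [-0.059, 0.998, -0.0, -0.009]
force: [-12.1, -1.4, 11.5]
finger_gap: 0.249
```

```bash
python3 look.py e
```

```text
t 6.6 tcp [0.5258 0.1348 0.0812] console x 27.1 y-tens -70.7 y-units -0.7 h 15.2 yawerr 0.002 gap 21.2 [-12.1  -1.4  11.5]
```

View pics/ew.png

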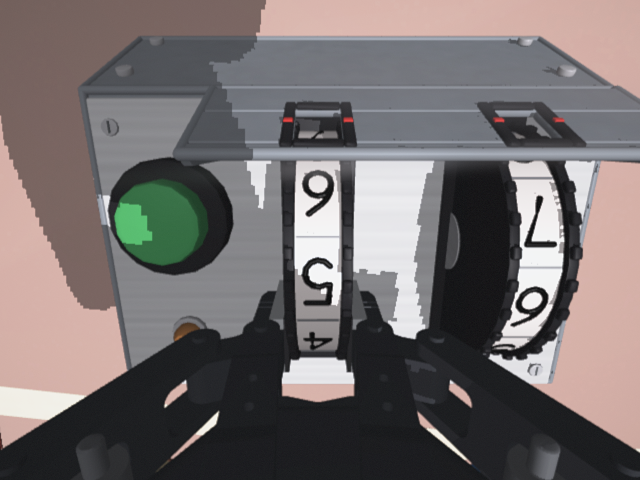

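The 6/5 line on the units wheel is at row 237, against row 267 for the matching line on the resting tens wheel, so the units wheel reads about 6.65. That's past half a step, so I'll release and let it click.

Request:
arm_command:
  rows:
    - [[0,0,0],0,0.6]
    - [[0,0,0],0,0.15]
    - [[0,0,0],0,0.15]
    - [[-5,-0.6,20],0,0.15]
    - [[-10,-1.2,30],0,0.15]
    - [[-10,-1.2,30],0,0.15]
    - [[-5,0,10],0,0.15]
    - [[0,0,0],0,0.15]
    - [[0,0,0],0,0.15]
  squeeze: 60

```text
t: 7.82
tcp_pos: [0.5033, 0.1322, 0.1705]
tool_rot: [-0.059, 0.998, -0.0, -0.0]
force: [-0.3, 0.6, 0.0]
finger_gap: 0.428
```

```bash
python3 look.py f
```

```text
t 7.825 tcp [0.5033 0.1322 0.1705] console x 4.5 y-tens -70.7 y-units -0.7 h 104.5 yawerr 0.001 gap 36.4 [-0.3  0.6  0. ]
```

View pics/fw.png

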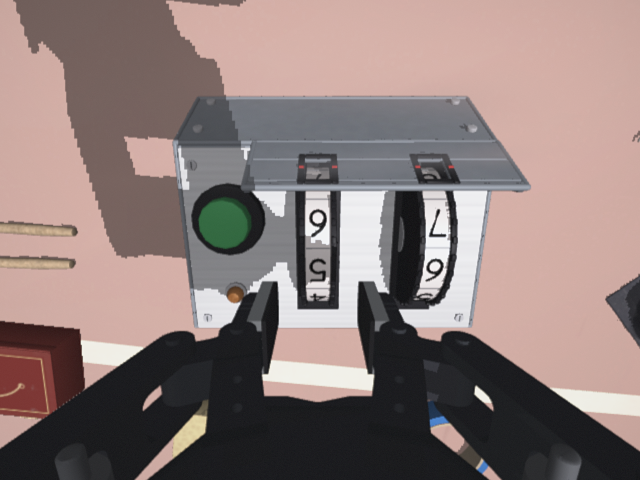

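The units wheel now rests on 7: its 6/5 line is level with the tens wheel's 7/6 line at about row 248. Next is the tens wheel.

Request:
arm_command:
  rows:
    - [[4,24,0],0,0.15]
    - [[5,24,0],0,0.15]
    - [[4,25,0],0,0.15]
    - [[0,0,-20],0,0.15]
    - [[0,0,-25],0,0.15]
    - [[0,0,-25],0,0.15]
    - [[0,0,-15],0,0.15]
    - [[0,0,0],0,0.15]
    - [[0,0,0],0,0.4]
    - [[0,0,0],0,1]
    - [[0,0,0],0,1]
    - [[0,0,0],0,1]
  squeeze: 90

```text
t: 9.43
tcp_pos: [0.517, 0.2044, 0.0873]
tool_rot: [-0.059, 0.998, -0.001, 0.001]
force: [0.7, -5.1, -0.4]
finger_gap: 0.24
```

```bash
python3 look.py g
```

```text
t 9.425 tcp [0.517  0.2044 0.0873] console x 26.4 y-tens -0.5 y-units 69.5 h 21.3 yawerr 0.002 gap 20.4 [ 0.7 -5.1 -0.4]
```

View pics/gw.png

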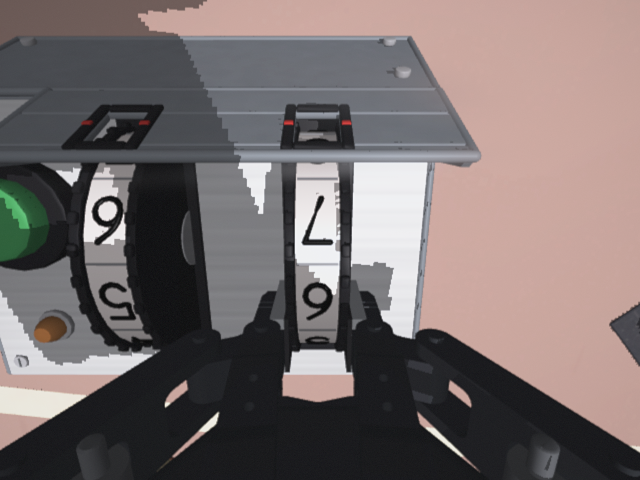

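Request:
arm_command:
  rows:
    - [[-4.5,-0.5,3.4],0,1]
    - [[-4.9,-0.6,2.8],0,1]
    - [[-5.2,-0.6,2.1],0,1]
    - [[-5.5,-0.6,1.3],0,1]
    - [[-5.6,-0.7,0.5],0,1]
    - [[-5.6,-0.7,-0.3],0,1]
    - [[-5.6,-0.6,-1.1],0,1]
    - [[-5.3,-0.6,-1.9],0,1]
    - [[-5.0,-0.6,-2.6],0,1]
    - [[-4.5,-0.5,-3.3],0,1]
    - [[0,0,0],0,1]
    - [[0,0,0],0,1]

```text
t: 11.02
tcp_pos: [0.4937, 0.2017, 0.0981]
tool_rot: [-0.059, 0.998, 0.002, 0.033]
force: [24.4, -6.5, 26.2]
finger_gap: 0.234
```

```bash
python3 look.py i
```

```text
t 11.025 tcp [0.4937 0.2017 0.0981] console x 3.0 y-tens -0.5 y-units 69.5 h 32.1 yawerr 0.002 gap 19.9 [24.4 -6.5 26.2]
```

View pics/iw.png

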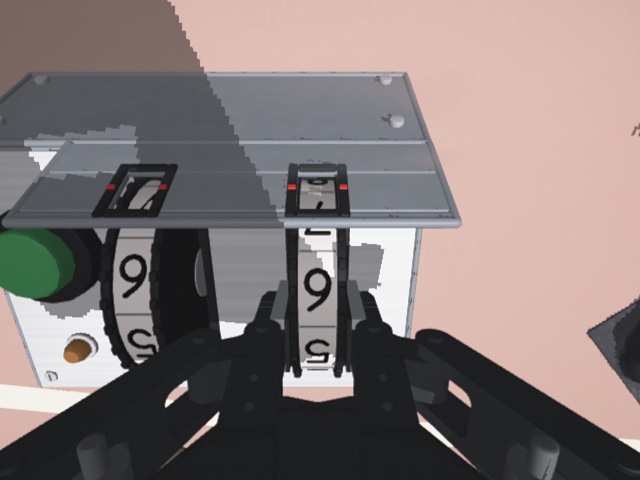

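View pics/is.png

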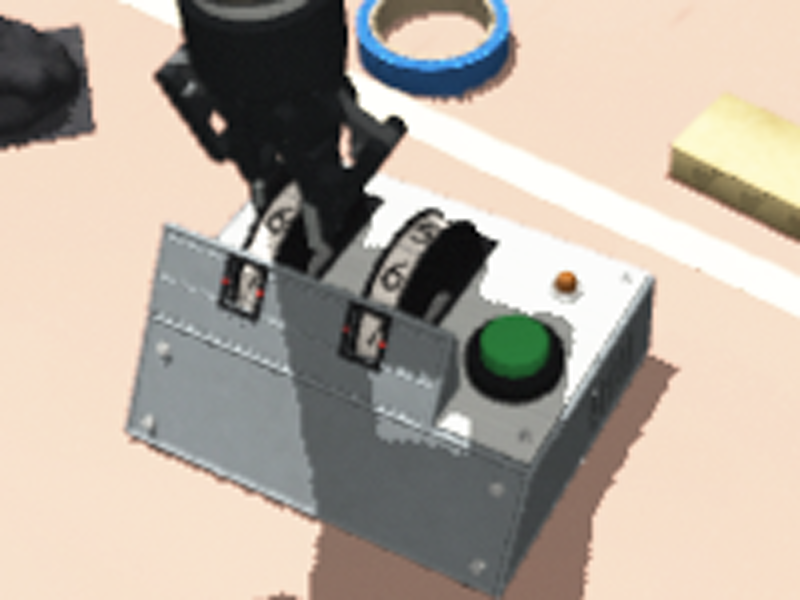

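The tool is held back: it measures x +3 against a command of −25. At 90 N the pads grip too hard to pivot on the wheel face. I'll ease the command back and drop the squeeze so they can pivot.

Request:
arm_command:
  rows:
    - [[10,1.2,5],0,1]
    - [[10,1.2,4],0,1]
    - [[0,0,0],0,1]

```text
t: 11.5
tcp_pos: [0.4942, 0.2017, 0.0982]
tool_rot: [-0.059, 0.998, 0.0, 0.01]
force: [11.7, -5.0, -6.8]
finger_gap: 0.244
```

Request:
arm_command:
  rows:
    - [[0,0,0],0,1]
    - [[0,0,0],0,1]
    - [[0,0,0],0,1]
  squeeze: 28

```text
t: 11.88
tcp_pos: [0.4942, 0.2017, 0.0982]
tool_rot: [-0.059, 0.998, 0.0, 0.011]
force: [12.4, -4.9, -7.7]
finger_gap: 0.24
```

```bash
python3 look.py j
```

```text
t 11.875 tcp [0.4942 0.2017 0.0982] console x 3.4 y-tens -0.6 y-units 69.4 h 32.2 yawerr 0.002 gap 20.4 [12.4 -4.9 -7.7]
```

View pics/jw.png

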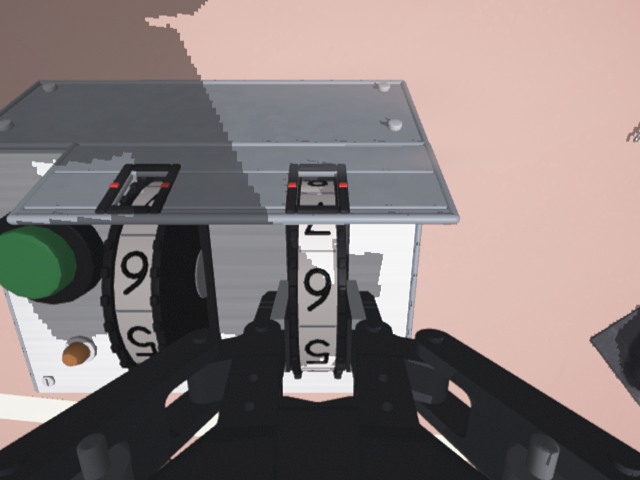

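Request:
arm_command:
  rows:
    - [[0,0,0],0,0.3]
    - [[0,0,0],0,0.15]
    - [[10,1.2,0],0,0.15]
    - [[10,1.2,-4],0,0.15]
    - [[9,1.0,-6],0,0.15]
    - [[0,0,0],0,0.15]
    - [[0,0,0],0,1]
    - [[0,0,0],0,1]
    - [[0,0,0],0,1]
    - [[0,0,0],0,1]
  squeeze: 28

```text
t: 13.22
tcp_pos: [0.5133, 0.204, 0.0861]
tool_rot: [-0.059, 0.998, -0.001, -0.0]
force: [1.5, -4.7, -1.4]
finger_gap: 0.254
```

```bash
python3 look.py k
```

```text
t 13.225 tcp [0.5133 0.204  0.0861] console x 22.7 y-tens -0.6 y-units 69.4 h 20.1 yawerr 0.002 gap 21.6 [ 1.5 -4.7 -1.4]
```

View pics/kw.png

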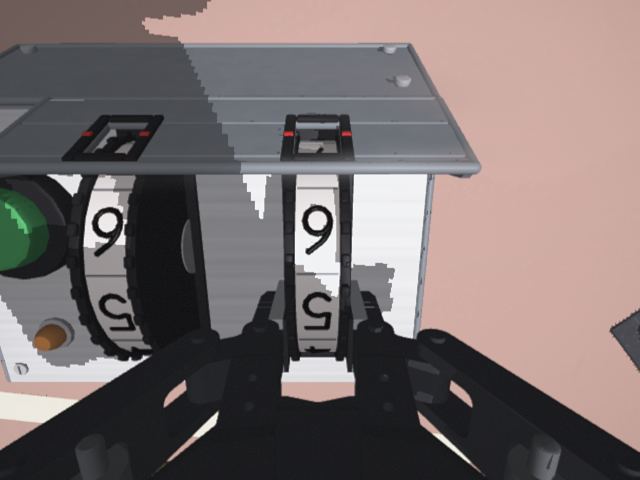

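Request:
arm_command:
  rows:
    - [[-4.4,-0.5,3.0],0,1]
    - [[-4.8,-0.6,2.4],0,1]
    - [[-5.1,-0.6,1.6],0,1]
    - [[-5.3,-0.6,0.9],0,1]
    - [[-5.4,-0.6,0],0,1]
    - [[0,0,0],0,1]
    - [[0,0,0],0,1]

```text
t: 14.2
tcp_pos: [0.4926, 0.2015, 0.0951]
tool_rot: [-0.059, 0.998, -0.0, 0.005]
force: [6.1, -5.2, -1.5]
finger_gap: 0.258
```

```bash
python3 look.py l
```

```text
t 14.2 tcp [0.4926 0.2015 0.0951] console x 1.8 y-tens -0.6 y-units 69.4 h 29.1 yawerr 0.002 gap 21.9 [ 6.1 -5.2 -1.5]
```

View pics/lw.png

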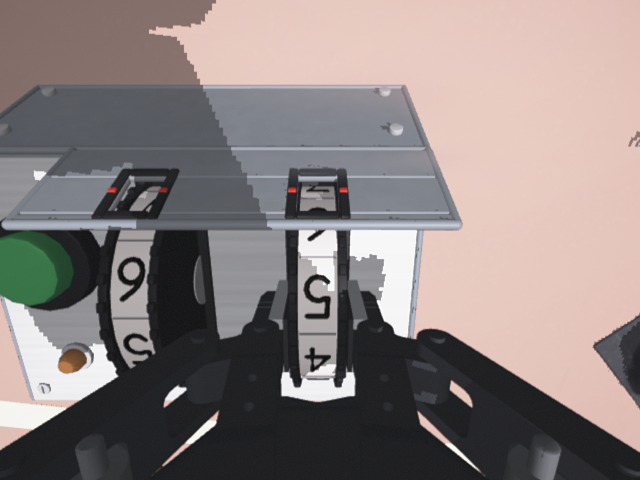

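At 28 N it moves well, and the tens wheel is now at about 6.2. I'll continue the arc.

Request:
arm_command:
  rows:
    - [[-5.3,-0.6,-0.7],0,1]
    - [[-5.1,-0.6,-1.5],0,1]
    - [[-4.9,-0.6,-2.3],0,1]
    - [[-4.1,-0.5,-2.7],0,1]
    - [[-2,-0.2,-1.5],0,1]
    - [[0,0,0],0,1]
    - [[0,0,0],0,1]

```text
t: 15.18
tcp_pos: [0.476, 0.1995, 0.0896]
tool_rot: [-0.059, 0.998, 0.0, 0.01]
force: [7.4, -7.0, 16.3]
finger_gap: 0.252
```

```bash
python3 look.py m
```

```text
t 15.175 tcp [0.476  0.1995 0.0896] console x -14.9 y-tens -0.6 y-units 69.4 h 23.6 yawerr 0.002 gap 21.4 [ 7.4 -7.  16.3]
```

View pics/mw.png

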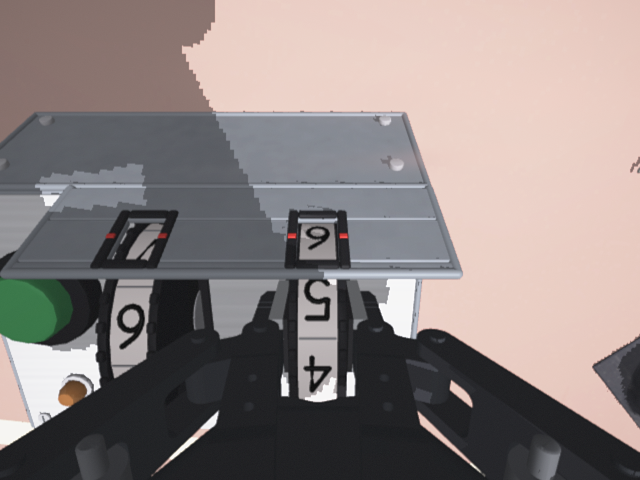

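The tens wheel is at about 5.7. I'll release so it clicks to 6, then regrasp further back.

Request:
arm_command:
  rows:
    - [[0,0,0],0,0.3]
    - [[0,0,0],0,0.15]
    - [[15,1.8,6],0,0.15]
    - [[15,1.8,0],0,0.15]
    - [[16,1.8,-5],0,0.15]
    - [[0,0,0],0,0.15]
    - [[0,0,0],0,1]
    - [[0,0,0],0,1]
    - [[0,0,0],0,1]
    - [[0,0,0],0,1]
  squeeze: 28

```text
t: 16.52
tcp_pos: [0.5126, 0.2039, 0.0861]
tool_rot: [-0.059, 0.998, -0.001, -0.001]
force: [1.3, -4.1, -1.8]
finger_gap: 0.25
```

```bash
python3 look.py n
```

```text
t 16.525 tcp [0.5126 0.2039 0.0861] console x 22.0 y-tens -0.6 y-units 69.4 h 20.1 yawerr 0.002 gap 21.3 [ 1.3 -4.1 -1.8]
```

View pics/nw.png

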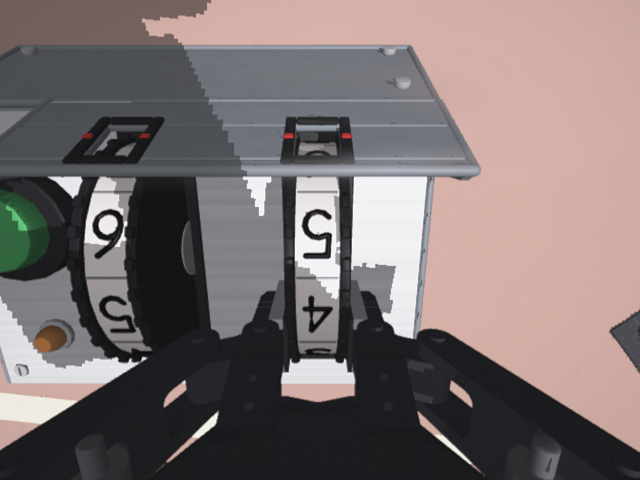

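The tens wheel is on 6. One-step stroke to 5.

Request:
arm_command:
  rows:
    - [[-4.4,-0.5,3.0],0,1]
    - [[-4.8,-0.6,2.4],0,1]
    - [[-5.1,-0.6,1.6],0,1]
    - [[-5.3,-0.6,0.9],0,1]
    - [[-5.4,-0.6,0],0,1]
    - [[-5.3,-0.6,-0.7],0,1]
    - [[-3,-0.3,-1.0],0,1]
    - [[0,0,0],0,1]
    - [[0,0,0],0,1]

```text
t: 17.75
tcp_pos: [0.485, 0.2006, 0.0944]
tool_rot: [-0.059, 0.998, -0.0, 0.006]
force: [6.1, -5.9, 3.3]
finger_gap: 0.25
```

Request:
arm_command:
  rows:
    - [[0,0,0],0,0.3]
    - [[0,0,0],0,0.15]
    - [[0,0,0],0,0.15]
    - [[11,1.3,0],0,0.15]
    - [[11,1.3,-1],0,0.15]
    - [[11.3,1.2,-5.2],0,0.15]
    - [[0,0,0],0,0.15]
    - [[0,0,0],0,1]
    - [[0,0,0],0,1]
    - [[0,0,0],0,1]
    - [[0,0,0],0,1]

```text
t: 19.12
tcp_pos: [0.513, 0.2039, 0.0863]
tool_rot: [-0.059, 0.998, -0.001, -0.0]
force: [1.1, -5.5, -2.6]
finger_gap: 0.251
```

```bash
python3 look.py o
```

```text
t 19.125 tcp [0.513  0.2039 0.0863] console x 22.4 y-tens -0.6 y-units 69.4 h 20.3 yawerr 0.002 gap 21.3 [ 1.1 -5.5 -2.6]
```

View pics/ow.png

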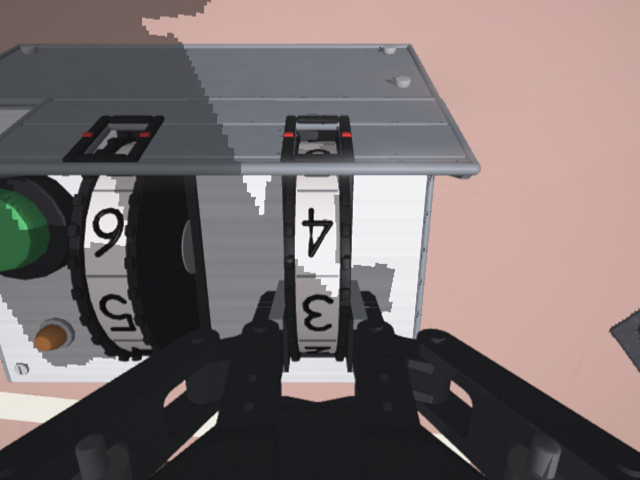

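The tens wheel is on 5. I'll make the same stroke once more, then retract upward.

Request:
arm_command:
  rows:
    - [[-4.4,-0.5,3.0],0,1]
    - [[-4.8,-0.6,2.4],0,1]
    - [[-5.1,-0.6,1.6],0,1]
    - [[-5.3,-0.6,0.9],0,1]
    - [[-5.4,-0.6,0],0,1]
    - [[-5.3,-0.6,-0.7],0,1]
    - [[-3,-0.3,-1.0],0,1]
    - [[0,0,0],0,1]
    - [[0,0,0],0,1]

```text
t: 20.35
tcp_pos: [0.4853, 0.2006, 0.0946]
tool_rot: [-0.059, 0.998, -0.0, 0.006]
force: [6.0, -5.4, 4.6]
finger_gap: 0.255
```

Request:
arm_command:
  rows:
    - [[0,0,0],0,0.3]
    - [[0,0,0],0,0.15]
    - [[0,0,0],0,0.15]
    - [[0,0,20],0,0.15]
    - [[0,0,40],0,0.15]
    - [[-20,-20,30],0,0.15]
    - [[-25,-30,30],0,1]
    - [[-25,0,30],0,1]
    - [[0,0,0],0,1]
    - [[0,0,0],0,1]

```text
t: 21.6
tcp_pos: [0.4101, 0.1514, 0.2424]
tool_rot: [-0.059, 0.998, 0.0, 0.0]
force: [0.1, -1.0, -0.4]
finger_gap: -0.001
```

```bash
python3 look.py q
python3 - <<'E'
import cv2
a=cv2.imread("pics/qw.png");print(a.shape)
E
```

```text
t 21.6 tcp [0.4101 0.1514 0.2424] console x -85.9 y-tens -40.8 y-units 29.2 h 176.4 yawerr 0.002 gap -0.1 [ 0.1 -1.  -0.4]
(480, 640, 3)
```

View pics/qw.png

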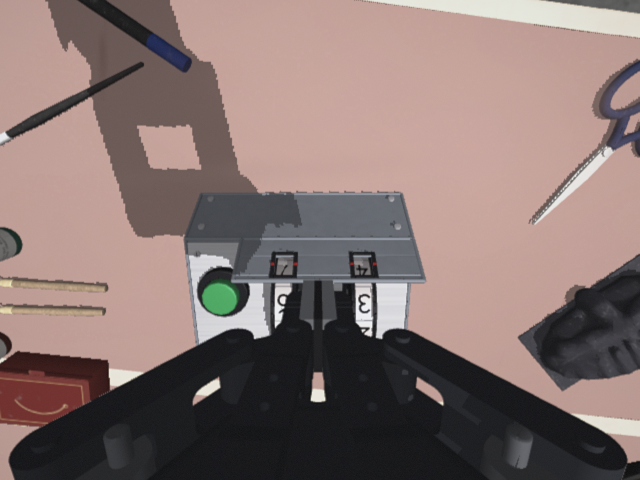

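View pics/qs.png

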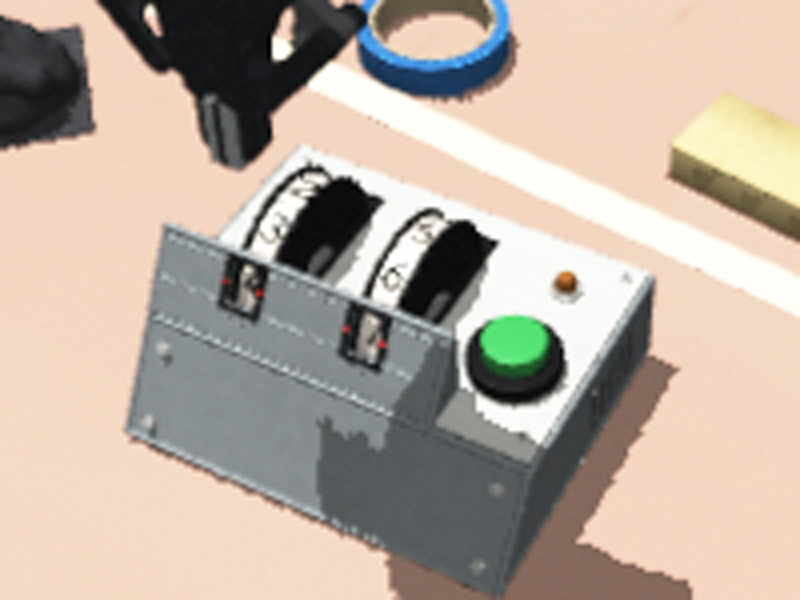

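The windows show 4 at (363,266) and 7 at (284,266). Next I'll zoom in to check the centring and triangulate the button top.

Run:
```python
from h import *
from station import manip
im=cv2.imread("pics/qw.png")
c3=manip.get_calibration("wrist");T=manip.get_calibration("top");S=manip.get_calibration("scene")
def green(i):
    h=cv2.cvtColor(i,cv2.COLOR_BGR2HSV);m=cv2.inRange(h,(45,120,90),(75,255,255))
    n,l,st,ce=cv2.connectedComponentsWithStats(m);return [(ce[k],st[k]) for k in range(1,n) if 80<st[k,4]<5000]
ims={'w':im,'t':cv2.imread("pics/top0.png"),'s':manip.snapshot("scene")}
for k,i in ims.items():print(k,[(a.round(1),b.tolist()) for a,b in green(i)])
p=np.load("p.npy")
cv2.imwrite("pics/q2.png",cv2.resize(im[235:350,180:420],None,fx=3.3,fy=3.3,interpolation=cv2.INTER_CUBIC))
```

```text
w [(array([219.2, 298.2]), [202, 282, 36, 33, 887])]
t [(array([351.8, 290.4]), [345, 284, 14, 14, 158])]
s [(array([318.1, 275.1]), [310, 269, 17, 13, 182])]
```

View pics/q2.png

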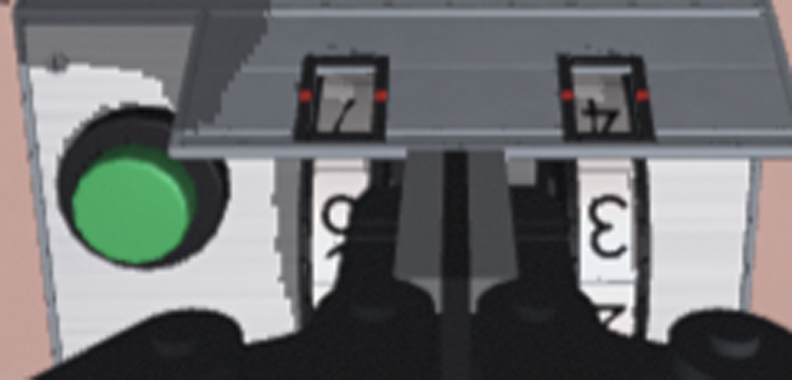

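Run:
```python
from h import *
from station import manip
c=manip.get_calibration("wrist");T=manip.get_calibration("top");S=manip.get_calibration("scene")
o=[(c,(218,300)),(T,(351.8,290.4)),(S,(318.1,274))]
f=lambda X:np.concatenate([(proj(k,X)-u).ravel() for k,u in o])
r=least_squares(f,[.49,.07,.08]);print(r.x,f(r.x).round(1))
for z in (.08,.085,.09):print(z,[ray(k,u,z)[:2].round(4) for k,u in o])
print(manip.sense()['tcp_pos'])
```

```text
[0.49435178 0.06933599 0.08962037] [ 0.1 -0.3  0.4 -0.4 -0.  -0.5]
0.08 [array([0.4999, 0.0668]), array([0.4936, 0.0697]), array([0.5002, 0.0733])]
0.085 [array([0.4972, 0.0681]), array([0.4935, 0.07  ]), array([0.4966, 0.0708])]
0.09 [array([0.4945, 0.0694]), array([0.4935, 0.0703]), array([0.493 , 0.0684])]
[0.41009062 0.15137579 0.24167012]
```

The button top is at (0.494, 0.069, 0.090). I'll hover over it first.

Request:
arm_command:
  rows:
    - [[28,-27,0],0,1]
    - [[28,-27,0],0,1]
    - [[28,-28,0],0,1]
    - [[0,0,-40],0,1]
    - [[0,0,-45],0,1]
    - [[0,0,-40],0,1]
    - [[0,0,0],0,1]
    - [[0,0,0],0,1]

```text
t: 22.75
tcp_pos: [0.4947, 0.0693, 0.118]
tool_rot: [-0.059, 0.998, -0.0, 0.0]
force: [0.7, 0.7, 0.2]
finger_gap: -0.0
```

```bash
python3 look.py r
```

```text
t 22.75 tcp [0.4947 0.0693 0.118 ] console x -11.4 y-tens -132.2 y-units -62.2 h 52.0 yawerr 0.001 gap -0.0 [0.7 0.7 0.2]
```

View pics/rs.png

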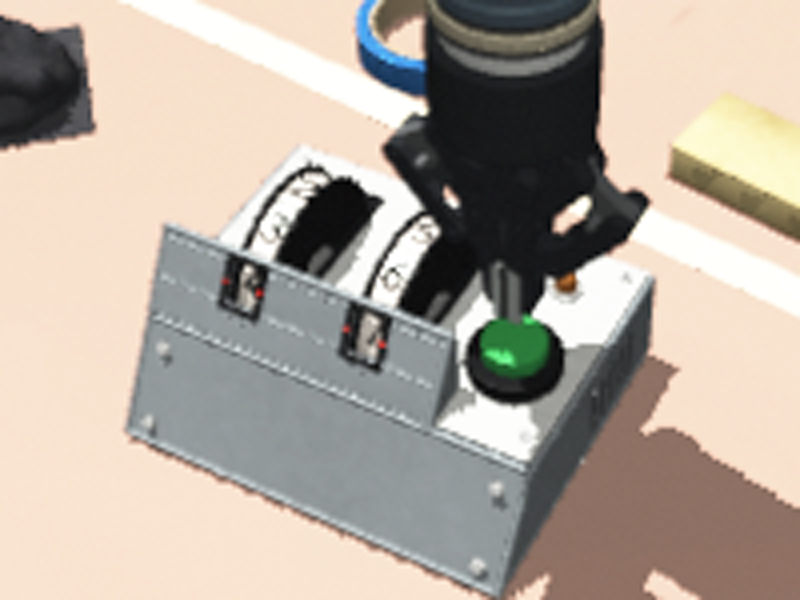

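View pics/rw.png

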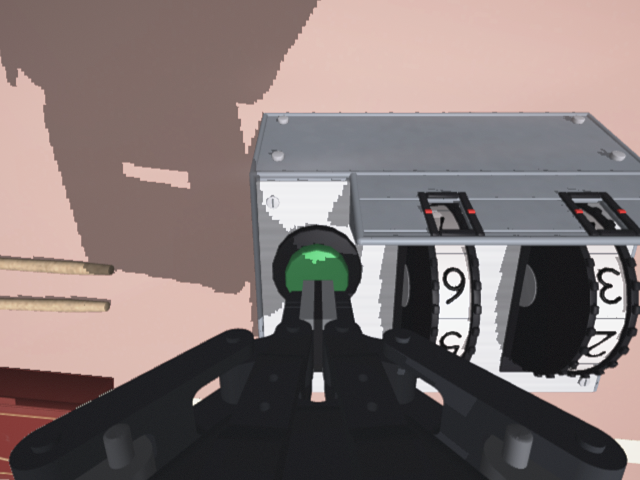

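The fingertips are centred over the button. Pressing down.

Request:
arm_command:
  rows:
    - [[0,0,-8],0,1]
    - [[0,0,-6],0,1]
    - [[0,0,-4],0,1]
    - [[0,0,-4],0,1]
    - [[0,0,-4],0,1]
    - [[0,0,0],0,1]
    - [[0,0,0],0,1]

```text
t: 23.72
tcp_pos: [0.4938, 0.0693, 0.0929]
tool_rot: [-0.059, 0.998, -0.0, 0.0]
force: [-3.3, -0.8, 13.4]
finger_gap: 0.002
```

```bash
python3 look.py s
```

```text
t 23.725 tcp [0.4938 0.0693 0.0929] console x -12.3 y-tens -132.1 y-units -62.1 h 26.9 yawerr 0.001 gap 0.2 [-3.3 -0.8 13.4]
```

View pics/ss.png

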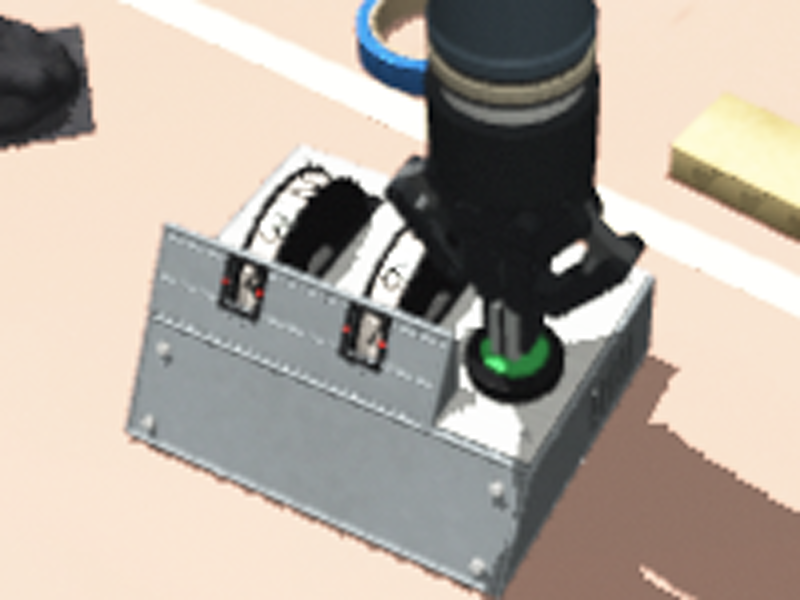

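The force is 13 N and the button looks flush. I'll press slightly more to confirm it's at its stop, then lift.

Request:
arm_command:
  rows:
    - [[0,0,-4],0,1]
    - [[0,0,0],0,1]
    - [[0,0,0],0,1]

```text
t: 24.2
tcp_pos: [0.4939, 0.0693, 0.0924]
tool_rot: [-0.059, 0.998, -0.0, 0.001]
force: [-9.3, -0.1, 42.2]
finger_gap: -0.001
```

Request:
arm_command:
  rows:
    - [[0,0,10],0,1]
    - [[0,0,20],0,1]
    - [[0,0,40],0,1]
    - [[0,0,45],0,1]
    - [[-30,20,40],0,1]
    - [[-40,30,0],0,1]
    - [[-20,30,0],0,1]
    - [[0,0,0],0,1]
    - [[0,0,0],0,1]

```text
t: 25.32
tcp_pos: [0.4047, 0.1491, 0.2427]
tool_rot: [-0.059, 0.998, -0.0, 0.001]
force: [0.1, -0.8, -0.0]
finger_gap: 0.002
```

```bash
python3 look.py u
python3 - <<'E'
import cv2
im=cv2.imread("pics/uw.png");cv2.imwrite("pics/u2.png",cv2.resize(im[190:340,170:420],None,fx=3.2,fy=3.2,interpolation=cv2.INTER_CUBIC))
E
```

```text
t 25.325 tcp [0.4047 0.1491 0.2427] console x -91.6 y-tens -42.5 y-units 27.5 h 176.7 yawerr 0.002 gap 0.1 [ 0.1 -0.8 -0. ]
```

View pics/us.png

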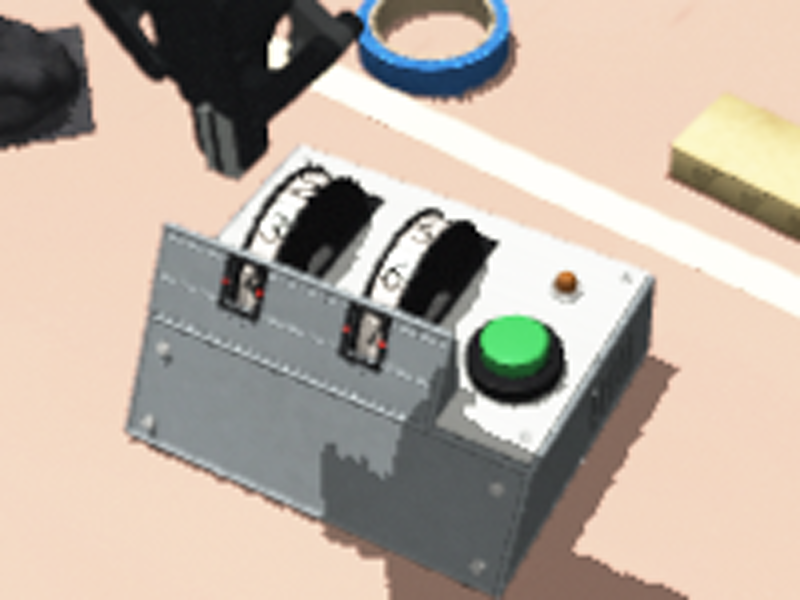

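View pics/u2.png

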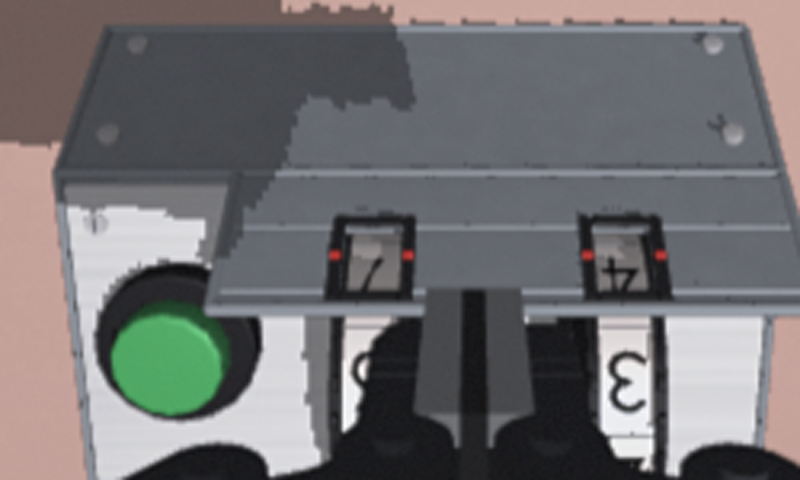

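The button is up again, the windows show 4 and 7, and the robot touches nothing. Handing in.

```bash
python3 -c "
from station import manip
print(manip.sense()['t']);print(manip.sign_off())"
```

```text
25.425
the job is handed in; nothing more can be done
None
```

I set the timer to 47, pressed the load button fully down, let it come back up, and handed the job in at about 25.4 s of the 67 s allowed. I pinched the wheels by their side faces, taking the units wheel from 5 to 7 and the tens wheel from 8 to 4.

**Last checks:**
- **Windows:** the last pictures show 4 on the left and 7 on the right, both resting in their click stops. I judged the centring by eye against the starting picture and did not measure it in radians.
- **Button:** the fingertips stopped moving as the force rose from 13 to 42 N, so the button was on its stop. In the last picture it stands up again.
- **Robot:** it is clear of everything, with the force reading near zero.
- **Things lying around:** I kept the arm away from them. I did not measure their positions again at the end.

**What went less well:**
- **Button force:** the confirming push reached 42 N at the tool, more than I intended. Only the fingertips should have been in contact, so I don't expect the 40 N limit on the arm and gripper body to apply, but I could not confirm that.
- **First tens stroke:** 90 N of squeeze was too much, and the pads could not pivot on the wheel face. I released and used 28 N for the rest.

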